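# Sort the loose parts on a club-repair bench

### The job

Clear the loose parts off the front of the club-repair bench. Put both steel disc weights flat, mark up, side by side on the floor of the round dish, lay the two shaft adapters flat in the two-bay tray, one in each bay, and put the rubber shaft clamp flat with its groove up in the square wooden tray. Do not disturb the club head or the glue jar.

Things in the scene. Friction and masses are not known exactly. Their poses are not given: they have to be found in the camera images.
- weight_a: Club sole weight: short plain steel disc, 34 mm diameter, 18 mm high, about 120 g, with a small black socket mark on its top face; lies flat, mark up. Origin at the centre of its underside, z up through the mark. The two weights are alike and interchangeable.
- weight_b: Club sole weight: short plain steel disc, 34 mm diameter, 18 mm high, about 120 g, with a small black socket mark on its top face; lies flat, mark up. Origin at the centre of its underside, z up through the mark. The two weights are alike and interchangeable.
- adapter_a: Shaft adapter: aluminium dumbbell-like sleeve lying on its side, 70 mm long along its own x, about 40 g; a round 16 mm diameter middle (48 mm long) between two hexagonal collars, each 11 mm long and 20 mm across flats (23 mm across corners), on whose flats it rests. Origin at the middle of its length on its axis, so 10 mm above what it lies on; only x has a fixed meaning, it may be rolled about x. The two adapters are alike and interchangeable.
- adapter_b: Shaft adapter: aluminium dumbbell-like sleeve lying on its side, 70 mm long along its own x, about 40 g; a round 16 mm diameter middle (48 mm long) between two hexagonal collars, each 11 mm long and 20 mm across flats (23 mm across corners), on whose flats it rests. Origin at the middle of its length on its axis, so 10 mm above what it lies on; only x has a fixed meaning, it may be rolled about x. The two adapters are alike and interchangeable.
- clamp: Shaft clamp: black rubber block, 60 mm along its x, 40 mm along its y, 30 mm high, about 90 g, with an open groove 16 mm wide and 16 mm deep along x in the middle of its top. Origin at the centre of its underside, z up (groove side).
- dish: Round steel parts dish, fixed to the bench: 130 mm outer diameter, 28 mm high, walls 4 mm, floor 5 mm thick (inside 122 mm diameter, floor 5 mm above the bench). Origin at the centre of its underside, z up. Belongs to the weights.
- bay_tray: Grey plastic tray, fixed to the bench: 110 mm along its x, 170 mm along its y, 22 mm high, walls and floor 5 mm thick, with one 5 mm full-height wall across the middle that makes two bays, each 100 mm (x) by 77 mm (y) inside, centred 41 mm to +y and -y of the origin. Origin at the centre of its underside, z up. Belongs to the adapters, one per bay.
- square_tray: Square plywood tray, fixed to the bench: 110 x 110 mm outside, 32 mm high, walls and floor 5 mm thick (inside 100 x 100 mm). Origin at the centre of its underside, z up. Belongs to the clamp.
- club_head: Bystander: loose black driver club head, about 105 mm by 125 mm across and 54 mm high with a dark slanted neck reaching 85 mm high, at the left end of the work. Origin at the centre of its underside. Leave alone.
- glue_jar: Bystander: loose orange jar with black lid, 68 mm diameter, 85 mm high, at the right end of the work. Origin at the centre of its underside. Leave alone.

How it is judged:
By the outcome, as a careful person would: the job done as asked, in the order asked, and still so for the second after the job is handed in, with the robot touching nothing.
It also fails if it takes over 120 s, if anything falls off the work surface, if the arm or the gripper's body presses on something with over 40 N, if the wrist force passes 120 N, or if a joint passes its speed limit or range.

### The arm

A 6-joint arm with a two-finger parallel gripper is mounted at the origin on the work surface. World frame = base frame: x ahead of the robot, y to its left, z up, the work surface at z = 0. Lengths are in m, angles in rad, forces in N, time in s.
With the tool pointing down it reaches from about 0.375 to 0.975 m from the base axis. Payload 3.8 kg.
Tool frame: the origin (TCP) lies midway between the tips of the shut fingers; the grasp point (between the pads) lies 19 mm behind it; z points along the fingers, y is the line along which they close (so a half turn about z gives the same grasp; the last joint's range is limited). The gripper opens to 85 mm and grips with 20 to 120 N. Pads are 22 mm wide; open, the fingers measure 114 mm over their backs; the gripper's body (76 mm by 85 mm) begins 54 mm behind the grasp point. The pads swing forward as they close: fully open they stand 13 mm farther back than shut.
Start: joints at [-1.326, 0.264, 1.604, -0, 1.274, -0.037], TCP at [0.188, -0.648, 0.231] pointing down, gripper open.
Joint ranges: [-2.63, 2.63], [-0.94, 2.18], [0.31, 2.57], [-1.31, 4.45], [0, 2.66], [-2.55, 2.55]. Speed limits (rad/s): [2.57, 2.57, 3.14, 3.14, 3.14, 3.14].

### API

Orientations are given as a rotation vector (axis times angle).
In Python, from workcell import state, capture, get_calibration, sign_off, masks_of, mark_of gives the robot as it stands.
- The arm moves only by the tool jog_arm, never from a script. Its argument "motion" is a list of rows, each a list of 2 entries, a list of its own where there are three numbers: the shift along the tool's x, y, z in units of 0.2 m (1.0 is 0.2 m), then the turn, a rotation vector about the tool's x, y, z in units of 90 degrees (1.0 is 90 degrees). A call has 1 to 8 rows; each row is the pose to reach, as a shift and turn from the pose commanded when the call began, along the tool's axes at that moment; what a row does not reach only later rows make up. A row lasts 1/10 s, in which the tool goes at most 50 mm and 8.59 degrees, less where a joint would pass 70% of its speed; a pose out of reach is approached as far as the arm can. A call with a number of a shift or a turn outside -1 to 1 is refused whole. A call with a gripper value outside its range is refused whole. "grip" is the closure, from 0 (fully open) to 1 (shut), set as the call begins (left out, the last holds). The fingers move at their own pace and stop on an object; "squeeze" is the grip in N (left out, the last holds). Time passes only in rows, so rows that repeat a pose let the fingers close. It gives the time, the measured TCP pose, the force, the opening and the grip force at its end, in the units of the state.
- state(): the state, without advancing time (a new reading comes with each control period).
- capture(name): name is "side" or "top"; returns the picture (400x640x3 uint8, blue, green, red); there is no depth.
- get_calibration(name): a dict with "fx", "fy", "cx", "cy" (pixels), "D" ([k1, k2, p1, p2, k3] as OpenCV has them; the pictures are not rectified), "position" and "attitude" of the camera in the world. Camera axes: x right, y down, z forward; pixel columns grow to the right and rows downward; lengths in m; the calibration is good to about 2 mm. A picture is of the moment at which its call begins. get_calibration takes no time and is no camera call.
- sign_off(): hands the job in; it is judged then, once.
Trained networks look in the newest picture that a camera, given by its name, has taken for a name from the list of things; names that differ only in an ending like _2 or _b are one class to them, and where a whole thing is asked for, a point or a joint stands for the part that bears it (a point fixed in the world has none). Each returns a list of dicts, best first, with "p" (0 to 1); they miss things now and then, are a little off and sometimes report something else, mostly with a low value. They report only what shows in the picture. A call takes as long as a camera call.
- masks_of(camera, target): "pixels" (400x640 bool, what is visible of it).
- mark_of(camera, target): "centre" ([x, y, z] in m, in world coordinates, good to about 4 mm: a listed point, or the origin of a listed thing).
The state is a dict: "clock": time; "joint_positions": joint angles; "joint_velocities": joint speeds; "effort": joint torques, N m; "eef_pos": TCP position; "ee_rot": TCP orientation; "contact_force": force on the tool from outside, world axes, zero at the start; "ft_torque": the same for the moment, N m; "opening": finger opening in m; "gripper_force": force on a finger pad.
Only numpy, scipy, OpenCV 4.12 (cv2) and the standard library are available. Lean on these libraries where they do the work, as an engineer would, in place of code of your own. Each camera call takes 0.05 s, during which the arm holds its last target. There are 200 camera calls.

## Working session

There is one attempt and no reset: what is moved stays moved. The work goes in short steps, Python scripts to look and compute and a tool call to move; the robot and the scene stay as the last step left them, time stands still between calls to the robot, and variables do not carry over. Pictures are saved under pics/ and viewed, at most 14 in all, crops included, and the job is handed in when it is done.

Besides the shell and the picture viewer there is one more tool, called after ">>>" in YAML: its name, and indented under it one key for each argument. jog_arm: Moves the arm, as the interface text tells. Shifts and turns lie within -1 to 1; 1 stands for 0.2 m of shift or 90 degrees of turn. Its arguments: {"type":"object","properties":{"motion":{"type":"array","items":{"type":"array"}},"grip":{"type":"number"},"squeeze":{"type":"number"}},"required":["motion"]}

```bash
mkdir -p pics; cat > h.py <<'E'
import numpy as np, cv2
from scipy.spatial.transform import Rotation as R
from workcell import *
def cal(n):
    c=get_calibration(n); K=np.array([[c['fx'],0,c['cx']],[0,c['fy'],c['cy']],[0,0,1.]])
    a=np.array(c['attitude'],float)
    Rm=a if a.shape==(3,3) else R.from_rotvec(a).as_matrix()
    return K,np.array(c['D'],float),np.array(c['position'],float),Rm
def ray(n,uv,z):
    K,D,p,Rm=cal(n)
    q=cv2.undistortPoints(np.array(uv,float).reshape(-1,1,2),K,D).reshape(-1,2)
    d=np.c_[q,np.ones(len(q))]@Rm.T
    return p+d*((z-p[2])/d[:,2])[:,None]
def proj(n,X):
    K,D,p,Rm=cal(n)
    return cv2.projectPoints((np.array(X,float).reshape(-1,3)-p)@Rm,np.zeros(3),np.zeros(3),K,D)[0].reshape(-1,2)
E
python3 - <<'E'
from h import *
np.set_printoptions(precision=4,suppress=True)
print(state())
for n in('top','side'):
    cv2.imwrite(f'pics/{n}0.png',capture(n)); print(get_calibration(n))
for t in ['weight_a','adapter_a','clamp','dish','bay_tray','square_tray','club_head','glue_jar']:
    for m in mark_of('top',t): print(t,'mark',round(m['p'],2),np.array(m['centre']))
    for m in masks_of('top',t):
        k=m['pixels'].astype(np.uint8)
        ys,xs=np.nonzero(k); print(t,'mask',round(m['p'],2),len(xs),cv2.minAreaRect(np.c_[xs,ys].astype(np.float32)))
E
```

```text
{'clock': 0.0, 'joint_positions': array([-1.3259,  0.2648,  1.6054, -0.    ,  1.2737, -0.0369]), 'joint_velocities': array([-0.0007,  0.0018, -0.0006,  0.0002, -0.001 ,  0.0014]), 'effort': array([ -0.0005, -51.5112, -36.7312,   0.0001,   0.0128,   0.    ]), 'eef_pos': array([ 0.1875, -0.6477,  0.2299]), 'ee_rot': array([-3.1083, -0.4409,  0.0004]), 'contact_force': array([-0.6252, -0.0388, -0.4097]), 'ft_torque': array([-0.0018, -0.0497,  0.0277]), 'gripper_force': 0.0, 'opening': 0.08539147565355043}
{'fx': 423.7728347899516, 'fy': 423.7728347899516, 'cx': 329.68080710549594, 'cy': 200.30765724633636, 'D': array([-0.0512,  0.    ,  0.    ,  0.    ,  0.    ]), 'position': array([ 0.4261, -0.0028,  1.1441]), 'attitude': array([-2.1524,  2.1842, -0.1322])}
{'fx': 363.69975516191545, 'fy': 363.69975516191545, 'cx': 320.0834667159314, 'cy': 195.8414520252337, 'D': array([-0.0238,  0.    ,  0.    ,  0.    ,  0.    ]), 'position': array([ 0.3121, -0.5815,  0.792 ]), 'attitude': array([-2.3899,  0.4652, -0.1516])}
weight_a mark 0.44 [ 0.4344 -0.1323 -0.0028]
weight_a mark 0.42 [ 0.4444 -0.
[... 730 characters left out ...]
((240.5, 180.5), (47.0, 47.0), 90.0)
bay_tray mark 0.74 [ 0.6325  0.0092 -0.0033]
bay_tray mask 0.68 2634 ((319.5252990722656, 170.59535217285156), (63.5010986328125, 42.666751861572266), 3.5763344764709473)
square_tray mark 0.77 [ 0.6194 -0.2203  0.0004]
square_tray mask 0.79 1688 ((406.5, 175.0), (42.0, 41.0), 90.0)
square_tray mask 0.59 767 ((495.0, 201.5), (27.0, 34.0), 90.0)
club_head mark 0.83 [0.5278 0.4929 0.0001]
club_head mask 0.56 1545 ((136.0, 212.0), (40.0, 56.0), 90.0)
glue_jar mark 0.86 [ 0.5407 -0.4524 -0.0033]
glue_jar mark 0.24 [ 0.4481  0.1302 -0.0025]
glue_jar mask 0.71 714 ((495.4000244140625, 201.3000030517578), (25.93838882446289, 32.64659118652344), 63.43495178222656)
```

```bash
python3 - <<'E'
import cv2
a=cv2.imread('pics/top0.png')[130:290,100:530]
cv2.imwrite('pics/c0.png',cv2.resize(a,(800,298),interpolation=cv2.INTER_CUBIC))
E
```

```text
(no output)
```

View pics/c0.png

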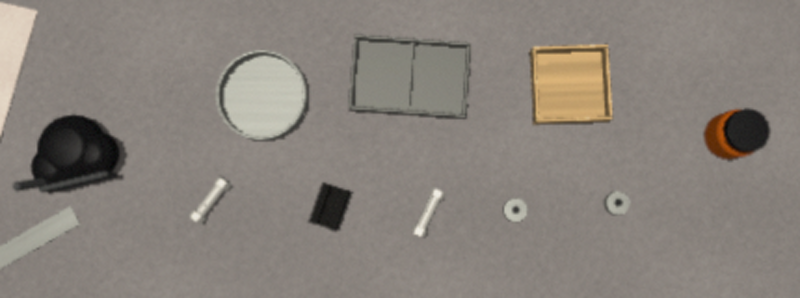

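View pics/side0.png

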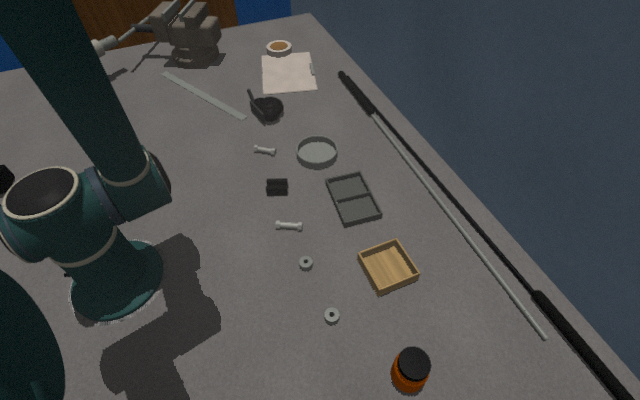

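The top view shows, left to right in the crop, an adapter (210,200), the clamp (331,206), an adapter (428,212), and weights at (516,209) and (617,203). Behind them are the dish (262,95), bay tray (410,77) and square tray (571,84). The club head and jar are at the two ends. Next I'll get metric poses from both cameras.

```bash
python3 - <<'E'
from h import *
np.set_printoptions(precision=4,suppress=True)
hz={'weight_a':.018,'adapter_a':.010,'clamp':.03,'dish':.028,'bay_tray':.022,'square_tray':.032}
for n in('top','side'):
    capture(n)
    for t in hz:
        for m in masks_of(n,t):
            if m['p']<.3: continue
            ys,xs=np.nonzero(m['pixels']); P=ray(n,np.c_[xs,ys],hz[t])[:,:2].astype(np.float32)
            c=P.mean(0); w,v=np.linalg.eigh(np.cov((P-c).T)); a=np.degrees(np.arctan2(v[1,1],v[0,1]))
            r=cv2.minAreaRect(P*1000)
            print(n,t,round(m['p'],2),len(xs),'mean',c,'pca',round(a%180,1),'rect',np.array(r[0])/1000,np.array(r[1]),round(r[2],1))
# weight marks by hand
print(ray('top',[[377.4,242.3],[431.6,239.1]],.018), ray('side',[[306,263],[332,315]],.018))
E
```

```text
top weight_a 0.41 146 mean [ 0.4452 -0.2834] pca 97.5 rect [ 0.4452 -0.2842] [35.11   31.8493] 89.0
top adapter_a 0.74 135 mean [ 0.4391 -0.1373] pca 127.7 rect [ 0.4399 -0.1369] [32.2068 31.9145] 89.1
top adapter_a 0.72 178 mean [ 0.4392 -0.014 ] pca 153.9 rect [ 0.4383 -0.0123] [22.6109 70.1288] 61.2
top adapter_a 0.72 184 mean [0.4569 0.3002] pca 142.7 rect [0.4573 0.2987] [23.2309 72.0279] 50.5
top clamp 0.61 378 mean [0.4471 0.1262] pca 160.5 rect [0.4468 0.1265] [43.7615 60.0154] 69.3
top dish 0.77 1841 mean [0.6069 0.2219] pca 17.2 rect [0.6072 0.2223] [128.8592 125.8119] 44.9
top bay_tray 0.75 2675 mean [0.6323 0.0115] pca 84.2 rect [0.6332 0.0118] [173.3016 120.076 ] 87.0
top bay_tray 0.41 1846 mean [ 0.6169 -0.2227] pca 108.2 rect [ 0.6169 -0.2238] [120.2016 117.217 ] 89.4
top square_tray 0.77 1849 mean [ 0.6166 -0.2197] pca 116.5 rect [ 0.6175 -0.2194] [117.4368 116.2561] 89.9
side weight_a 0.65 185 mean [ 0.4372 -0.141 ] pca 77.8 rect [ 0.4373 -0.1412] [42.0416 34.1403] 70.5
side weight_a 0.65 212 mean [ 0.4434 -0.2882] pca 67.5 rect [ 0.4441 -0.2876] [38.5641 30.8368] 67.8
side adapter_a 0.75 187 mean [ 0.4362 -0.0108] pca 150.6 rect [ 0.4363 -0.0109] [24.0625 73.1927] 61.1
side adapter_a 0.56 295 mean [0.4474 0.1341] pca 106.8 rect [0.4461 0.1334] [62.4436 56.0278] 71.8
side clamp 0.72 371 mean [0.4433 0.1155] pca 81.9 rect [0.443  0.1161] [66.6531 60.3483] 71.7
side clamp 0.3 176 mean [ 0.4341 -0.1486] pca 76.7 rect [ 0.4336 -0.1489] [38.5187 31.3652] 69.1
side dish 0.57 1190 mean [0.6046 0.2114] pca 70.6 rect [0.6036 0.2152] [156.8122 129.0367] 67.2
side bay_tray 0.55 2105 mean [ 0.6288 -0.0004] pca 84.0 rect [0.6296 0.0055] [186.6402 118.7432] 85.0
side square_tray 0.87 2234 mean [ 0.6097 -0.2312] pca 60.4 rect [ 0.6098 -0.2283] [120.888 122.386] 0.8
[[ 0.4389 -0.1396  0.018 ]
 [ 0.4449 -0.2845  0.018 ]] [[ 0.4366 -0.1429  0.018 ]
 [ 0.4443 -0.2868  0.018 ]]
```

```bash
cat >> h.py <<'E'
def pose(psi): 
    p=np.radians(psi);c,s=np.cos(p),np.sin(p)
    return R.from_matrix(np.array([[c,s,0],[s,-c,0],[0,0,-1.]]))
def plan(*wps):
    """waypoints (x,y,z,psi): shift/turn units of each from the one before (first: from now)"""
    s=state(); p=np.array(s['eef_pos']); r=R.from_rotvec(s['ee_rot'])
    print('t',s['clock'],p.round(4),'F',np.round(s['contact_force'],1),'open',round(s['opening'],4))
    for w in wps:
        q=np.array(w[:3]); rr=pose(w[3])
        print(w,'->',np.round(r.inv().apply(q-p)/.2,3),np.round((r.inv()*rr).as_rotvec()/(np.pi/2),3)); p,r=q,rr
E
python3 - <<'E'
from h import *
plan((.30,-.50,.2,90),(.4445,-.286,.08,90),(.4445,-.286,.002,90))
E
```

```text
t 1.6 [ 0.1877 -0.6484  0.2313] F [ 0.7  0.9 -0.1] open 0.0855
(0.3, -0.5, 0.2, 90) -> [ 0.746 -0.557  0.156] [-0.     0.    -0.821]
(0.4445, -0.286, 0.08, 90) -> [1.07  0.722 0.6  ] [0. 0. 0.]
(0.4445, -0.286, 0.002, 90) -> [0.   0.   0.39] [0. 0. 0.]
```

>>> jog_arm:
  motion:
    - [[0.75, -0.56, 0.16], [0, 0, -0.82]]
    - [[0.75, -0.56, 0.16], [0, 0, -0.82]]
    - [[0.75, -0.56, 0.16], [0, 0, -0.82]]
    - [[0.75, -0.56, 0.16], [0, 0, -0.82]]
    - [[0.75, -0.56, 0.16], [0, 0, -0.82]]
    - [[0.75, -0.56, 0.16], [0, 0, -0.82]]
    - [[0.75, -0.56, 0.16], [0, 0, -0.82]]
    - [[0.75, -0.56, 0.16], [0, 0, -0.82]]
  grip: 0.3
  squeeze: 40

```text
clock: 2.4
eef_pos: [0.3009, -0.4989, 0.1995]
ee_rot: [2.311, 2.128, -0.0]
contact_force: [-0.7, 0.4, 1.2]
opening: 0.0596
gripper_force: 0.0
```

>>> jog_arm:
  motion:
    - [[1.0, 0.63, 0.5], [0, 0, -0.05]]
    - [[1.0, 0.63, 0.5], [0, 0, -0.05]]
    - [[1.0, 0.63, 0.5], [0, 0, -0.05]]
    - [[1.0, 0.63, 0.5], [0, 0, -0.05]]
    - [[1.0, 0.63, 0.5], [0, 0, -0.05]]
    - [[1.0, 0.63, 0.5], [0, 0, -0.05]]

```text
clock: 3.0
eef_pos: [0.4444, -0.3061, 0.0966]
ee_rot: [-2.225, -2.211, -0.001]
contact_force: [-1.0, -0.6, 0.1]
opening: 0.0594
gripper_force: 0.0
```

```bash
python3 - <<'E'
from h import *
plan((.4445,-.286,.06,90),(.4445,-.286,.002,90))
a=capture('side')[230:370,240:440]
cv2.imwrite('pics/s1.png',cv2.resize(a,(800,560),interpolation=cv2.INTER_CUBIC))
E
```

```text
t 3.0 [ 0.4444 -0.3061  0.0966] F [-1.  -0.6  0.1] open 0.0594
(0.4445, -0.286, 0.06, 90) -> [0.1   0.001 0.183] [-0.002 -0.003 -0.004]
(0.4445, -0.286, 0.002, 90) -> [0.   0.   0.29] [0. 0. 0.]
```

View pics/s1.png

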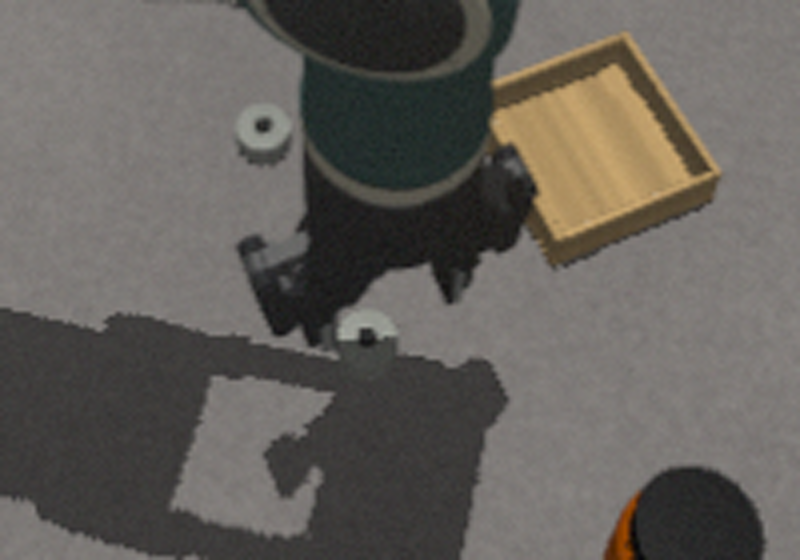

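The side view shows the weight at about (367,340) in the crop, between and below the two fingers, which close along world x. Nothing else is near, so I'll descend.

>>> jog_arm:
  motion:
    - [[0.1, 0, 0.1], [0, 0, 0]]
    - [[0.1, 0, 0.28], [0, 0, 0]]
    - [[0.1, 0, 0.4], [0, 0, 0]]
    - [[0.1, 0, 0.465], [0, 0, 0]]
    - [[0.1, 0, 0.465], [0, 0, 0]]

```text
clock: 3.55
eef_pos: [0.4426, -0.2912, 0.005]
ee_rot: [-2.232, -2.207, 0.001]
contact_force: [-0.5, 0.3, -0.2]
opening: 0.0597
gripper_force: 0.0
```

>>> jog_arm:
  motion:
    - [[0, 0, 0], [0, 0, 0]]
    - [[0, 0, 0], [0, 0, 0]]
    - [[0, 0, 0], [0, 0, 0]]
    - [[0, 0, 0], [0, 0, 0]]
    - [[0, 0, 0], [0, 0, 0]]
  grip: 1

```text
clock: 4.05
eef_pos: [0.4455, -0.2926, 0.0083]
ee_rot: [2.23, 2.207, 0.0]
contact_force: [-1.1, -2.8, 6.8]
opening: 0.0308
gripper_force: 39.6
```

```bash
python3 - <<'E'
from h import *
plan((.4445,-.286,.004,90)); print(state()['gripper_force'])
a=capture('side')[250:350,270:410]
cv2.imwrite('pics/s2.png',cv2.resize(a,(784,560),interpolation=cv2.INTER_CUBIC))
E
```

```text
t 4.05 [ 0.4455 -0.2926  0.0083] F [-1.1 -2.8  6.8] open 0.0308
(0.4445, -0.286, 0.004, 90) -> [ 0.033 -0.006  0.021] [ 0.002  0.002 -0.006]
39.58518147468567
```

View pics/s2.png

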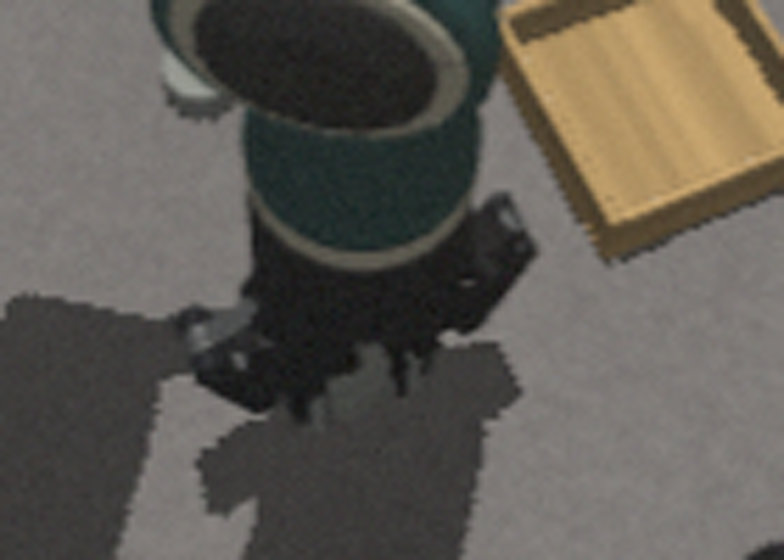

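The disc is between the fingertips at about (360,380) in the crop, in shadow. I'll lift and check it.

>>> jog_arm:
  motion:
    - [[0, 0, -0.1], [0, 0, 0]]
    - [[0, 0, -0.25], [0, 0, 0]]
    - [[0, 0, -0.5], [0, 0, 0]]
    - [[0, 0, -0.7], [0, 0, 0]]
    - [[0, 0, -0.7], [0, 0, 0]]

```text
clock: 4.6
eef_pos: [0.4484, -0.294, 0.1539]
ee_rot: [2.223, 2.201, 0.004]
contact_force: [0.2, -0.2, -0.4]
opening: 0.0306
gripper_force: 39.8
```

```bash
python3 - <<'E'
from h import *
plan((.4445,-.286,.004,90)); print(state()['gripper_force'])
a=capture('side')[210:350,240:440]
a=cv2.convertScaleAbs(a,alpha=2,beta=0)
cv2.imwrite('pics/s3.png',cv2.resize(a,(800,560),interpolation=cv2.INTER_CUBIC))
E
```

```text
t 4.6 [ 0.4484 -0.294   0.1539] F [ 0.2 -0.2 -0.4] open 0.0306
(0.4445, -0.286, 0.004, 90) -> [ 0.045 -0.029  0.749] [ 0.007  0.005 -0.007]
39.806857109069824
```

View pics/s3.png

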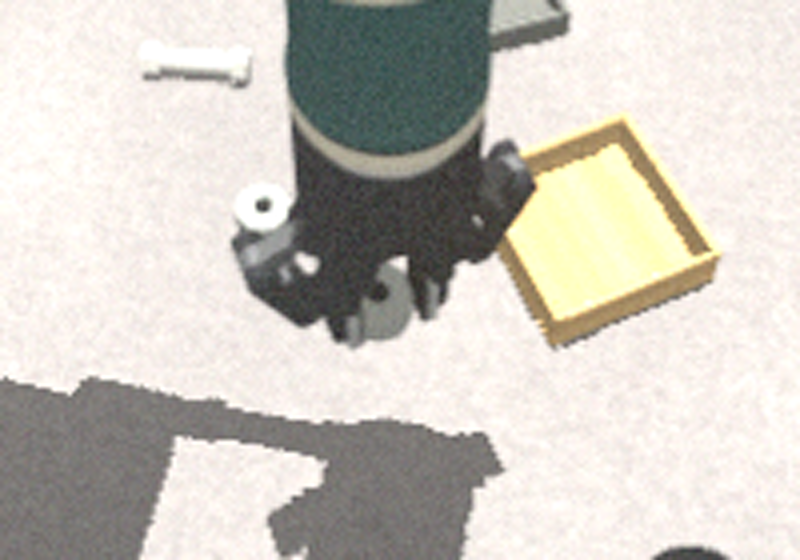

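The weight is held with its mark at about (378,292) in the crop, close to level and maybe slightly tilted. I'll carry it over the dish.

```bash
python3 - <<'E'
from h import *
plan((.5,-.1,.15,90),(.55,.06,.15,90),(.607,.241,.12,90))
print(state()['joint_positions'].round(3),state()['joint_velocities'].round(3))
E
```

```text
t 4.65 [ 0.4467 -0.2927  0.1506] F [-0.8 -0.6 -0.8] open 0.0305
(0.5, -0.1, 0.15, 90) -> [0.966 0.257 0.   ] [ 0.005  0.003 -0.007]
(0.55, 0.06, 0.15, 90) -> [0.8  0.25 0.  ] [0. 0. 0.]
(0.607, 0.241, 0.12, 90) -> [0.905 0.285 0.15 ] [0. 0. 0.]
[-0.627  0.058  1.996  0.     1.078 -0.617] [-0.     0.047  0.073 -0.001 -0.008 -0.   ]
```

>>> jog_arm:
  motion:
    - [[0.95, 0.26, 0], [0, 0, 0]]
    - [[0.95, 0.26, 0], [0, 0, 0]]
    - [[0.95, 0.26, 0], [0, 0, 0]]
    - [[0.95, 0.26, 0], [0, 0, 0]]
    - [[0.95, 0.26, 0], [0, 0, 0]]

```text
clock: 5.15
eef_pos: [0.4975, -0.0962, 0.1443]
ee_rot: [-2.224, -2.213, -0.0]
contact_force: [0.1, -0.1, -0.7]
opening: 0.0307
gripper_force: 39.8
```

>>> jog_arm:
  motion:
    - [[0.9, 0.26, 0], [0, 0, 0]]
    - [[0.9, 0.26, 0], [0, 0, 0]]
    - [[0.9, 0.26, 0], [0, 0, 0]]
    - [[0.9, 0.26, 0], [0, 0, 0]]
    - [[0.9, 0.26, 0], [0, 0, 0]]

```text
clock: 5.65
eef_pos: [0.552, 0.0812, 0.1447]
ee_rot: [-2.227, -2.213, 0.001]
contact_force: [1.2, 0.3, -1.3]
opening: 0.0304
gripper_force: 39.9
```

>>> jog_arm:
  motion:
    - [[0.8, 0.26, 0], [0, 0, 0]]
    - [[0.8, 0.26, 0], [0, 0, 0]]
    - [[0.8, 0.26, 0], [0, 0, 0]]
    - [[0.8, 0.26, 0], [0, 0, 0]]
    - [[0.8, 0.26, 0], [0, 0, 0]]
    - [[0.8, 0.26, 0], [0, 0, 0]]

```text
clock: 6.25
eef_pos: [0.6047, 0.2356, 0.1447]
ee_rot: [-2.232, -2.21, 0.005]
contact_force: [-0.0, 0.2, -1.6]
opening: 0.0306
gripper_force: 39.9
```

```bash
python3 - <<'E'
from h import *
plan((.607,.241,.05,90),(.607,.241,.01,90)); print(state()['gripper_force'])
u=proj('side',[[.607,.241,.15]])[0].astype(int); print(u)
a=capture('side')[u[1]-60:u[1]+60,u[0]-80:u[0]+80]
a=cv2.convertScaleAbs(a,alpha=2,beta=0)
cv2.imwrite('pics/s4.png',cv2.resize(a,(800,600),interpolation=cv2.INTER_CUBIC))
E
```

```text
t 6.25 [0.6047 0.2356 0.1447] F [-0.   0.2 -1.6] open 0.0306
(0.607, 0.241, 0.05, 90) -> [0.028 0.013 0.474] [-0.002  0.001 -0.007]
(0.607, 0.241, 0.01, 90) -> [0.  0.  0.2] [0. 0. 0.]
39.911304116249084
[313 113]
```

View pics/s4.png

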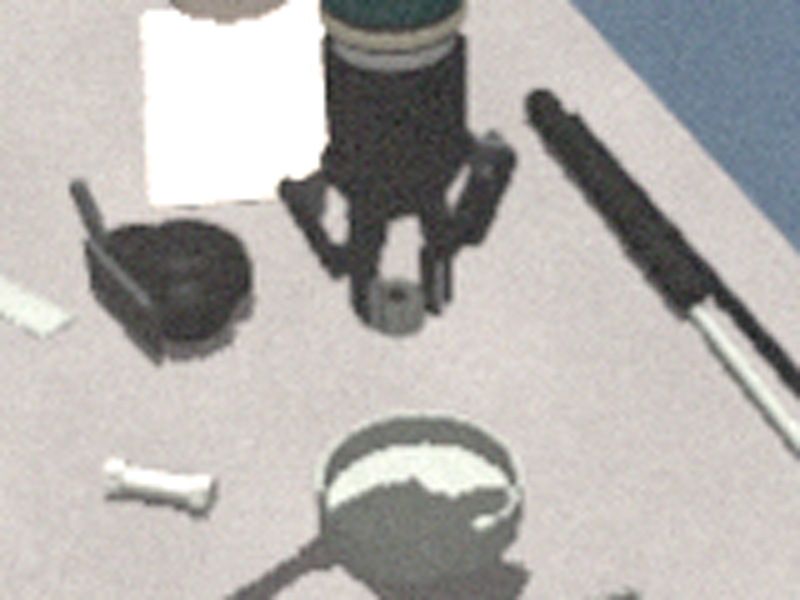

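The disc hangs level with its mark up at about (398,293) in the crop, above the dish at (420,510). I'll lower it in.

>>> jog_arm:
  motion:
    - [[0.03, 0.01, 0.2], [0, 0, 0]]
    - [[0.03, 0.01, 0.4], [0, 0, 0]]
    - [[0.03, 0.01, 0.55], [0, 0, 0]]
    - [[0.03, 0.01, 0.62], [0, 0, 0]]
    - [[0.03, 0.01, 0.655], [0, 0, 0]]
    - [[0.03, 0.01, 0.655], [0, 0, 0]]

```text
clock: 6.9
eef_pos: [0.6079, 0.2423, 0.0155]
ee_rot: [2.234, 2.209, -0.001]
contact_force: [0.3, -0.2, -0.8]
opening: 0.0305
gripper_force: 39.9
```

>>> jog_arm:
  motion:
    - [[0, 0, 0.015], [0, 0, 0]]
    - [[0, 0, 0.015], [0, 0, 0]]

```text
clock: 7.1
eef_pos: [0.609, 0.2436, 0.0139]
ee_rot: [2.232, 2.209, 0.004]
contact_force: [-0.2, 0.1, -1.2]
opening: 0.0303
gripper_force: 39.9
```

>>> jog_arm:
  motion:
    - [[0, 0, 0.015], [0, 0, 0]]
    - [[0, 0, 0.015], [0, 0, 0]]

```text
clock: 7.3
eef_pos: [0.6093, 0.2438, 0.0132]
ee_rot: [2.232, 2.209, 0.004]
contact_force: [-5.1, -3.4, 13.0]
opening: 0.0307
gripper_force: 41.2
```

>>> jog_arm:
  motion:
    - [[0, 0, -0.01], [0, 0, 0]]
    - [[0, 0, -0.01], [0, 0, 0]]
    - [[0, 0, -0.02], [0, 0, 0]]
    - [[0, 0, -0.1], [0, 0, 0]]
    - [[0, 0, -0.3], [0, 0, 0]]
    - [[0, 0, -0.55], [0, 0, 0]]
    - [[0, 0, -0.6], [0, 0, 0]]
  grip: 0.42

```text
clock: 8.0
eef_pos: [0.6123, 0.2449, 0.1379]
ee_rot: [2.229, 2.206, 0.018]
contact_force: [0.7, 1.0, 1.5]
opening: 0.0494
gripper_force: 0.0
```

>>> jog_arm:
  motion:
    - [[-0.96, -0.42, 0], [0, 0, 0]]
    - [[-0.96, -0.42, 0], [0, 0, 0]]
    - [[-0.96, -0.42, 0], [0, 0, 0]]
    - [[-0.96, -0.42, 0], [0, 0, 0]]
    - [[-0.96, -0.42, 0], [0, 0, 0]]
  grip: 0.3

```text
clock: 8.5
eef_pos: [0.5191, 0.0486, 0.1294]
ee_rot: [-2.236, -2.206, 0.004]
contact_force: [0.1, 0.4, 0.4]
opening: 0.06
gripper_force: 0.0
```

>>> jog_arm:
  motion:
    - [[-0.94, -0.42, 0], [0, 0, 0]]
    - [[-0.94, -0.42, 0], [0, 0, 0]]
    - [[-0.94, -0.42, 0], [0, 0, 0]]
    - [[-0.94, -0.42, 0], [0, 0, 0]]
    - [[-0.94, -0.42, 0], [0, 0, 0]]
    - [[-0.94, -0.42, 0], [0, 0, 0]]

```text
clock: 9.1
eef_pos: [0.4359, -0.1359, 0.1299]
ee_rot: [2.236, 2.205, 0.002]
contact_force: [0.1, 0.9, 0.2]
opening: 0.0596
gripper_force: 0.0
```

```bash
python3 - <<'E'
from h import *
plan((.438,-.1405,.08,90),(.438,-.1405,.004,90))
a=capture('side')
cv2.imwrite('pics/full5.png',a)
a=cv2.convertScaleAbs(a[120:180,280:360],alpha=1.6,beta=0)
cv2.imwrite('pics/s5.png',cv2.resize(a,(800,600),interpolation=cv2.INTER_CUBIC))
E
```

```text
t 9.1 [ 0.4359 -0.1359  0.1299] F [0.1 0.9 0.2] open 0.0596
(0.438, -0.1405, 0.08, 90) -> [-0.023  0.01   0.249] [ 0.001 -0.    -0.009]
(0.438, -0.1405, 0.004, 90) -> [0.   0.   0.38] [0. 0. 0.]
```

View pics/s5.png

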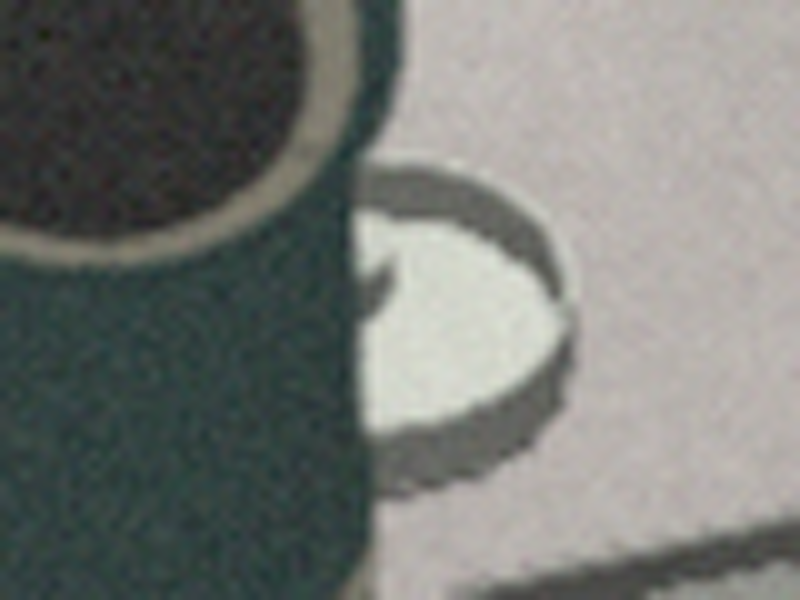

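The arm hides most of the dish. Only the disc's shadow edge shows at about (375,290), so I'll recheck later. Next is the second weight.

>>> jog_arm:
  motion:
    - [[-0.02, 0.01, 0.2], [0, 0, 0]]
    - [[-0.02, 0.01, 0.4], [0, 0, 0]]
    - [[-0.02, 0.01, 0.55], [0, 0, 0]]
    - [[-0.02, 0.01, 0.62], [0, 0, 0]]
    - [[-0.02, 0.01, 0.63], [0, 0, 0]]
    - [[-0.02, 0.01, 0.63], [0, 0, 0]]

```text
clock: 9.75
eef_pos: [0.4384, -0.1377, 0.0032]
ee_rot: [-2.23, -2.212, -0.0]
contact_force: [0.8, -1.2, 0.1]
opening: 0.0598
gripper_force: 0.0
```

>>> jog_arm:
  motion:
    - [[0, 0, 0], [0, 0, 0]]
    - [[0, 0, 0], [0, 0, 0]]
    - [[0, 0, 0], [0, 0, 0]]
    - [[0, 0, 0], [0, 0, 0]]
    - [[0, 0, 0], [0, 0, 0]]
  grip: 1

```text
clock: 10.25
eef_pos: [0.4394, -0.1392, 0.0049]
ee_rot: [2.232, 2.207, 0.003]
contact_force: [0.5, 3.6, 6.2]
opening: 0.031
gripper_force: 39.8
```

>>> jog_arm:
  motion:
    - [[0, 0, -0.1], [0, 0, 0]]
    - [[0, 0, -0.25], [0, 0, 0]]
    - [[0, 0, -0.5], [0, 0, 0]]
    - [[0, 0, -0.7], [0, 0, 0]]
    - [[0, 0, -0.7], [0, 0, 0]]
    - [[0, 0, -0.7], [0, 0, 0]]

```text
clock: 10.85
eef_pos: [0.4385, -0.1395, 0.1447]
ee_rot: [2.231, 2.207, 0.002]
contact_force: [-0.1, -0.5, -1.8]
opening: 0.0308
gripper_force: 40.0
```

```bash
python3 - <<'E'
from h import *
plan((.52,.03,.15,90),(.607,.197,.14,90))
E
```

```text
t 10.85 [ 0.4385 -0.1395  0.1447] F [-0.1 -0.5 -1.8] open 0.0308
(0.52, 0.03, 0.15, 90) -> [ 0.852  0.398 -0.026] [ 0.002  0.001 -0.007]
(0.607, 0.197, 0.14, 90) -> [0.835 0.435 0.05 ] [0. 0. 0.]
```

```bash
python3 - <<'E'
from h import *
a=capture('top')
for m in masks_of('top','weight_a'):
    ys,xs=np.nonzero(m['pixels']); print(m['p'],len(xs),xs.mean(),ys.mean(),ray('top',[[xs.mean(),ys.mean()]],.023))
a=cv2.convertScaleAbs(a[150:260,170:350],alpha=1.4,beta=0)
cv2.imwrite('pics/t6.png',cv2.resize(a,(800,489),interpolation=cv2.INTER_CUBIC))
E
```

```text
0.64 135 230.8 180.86666666666667 [[0.60824583 0.24923392 0.023     ]]
```

View pics/t6.png

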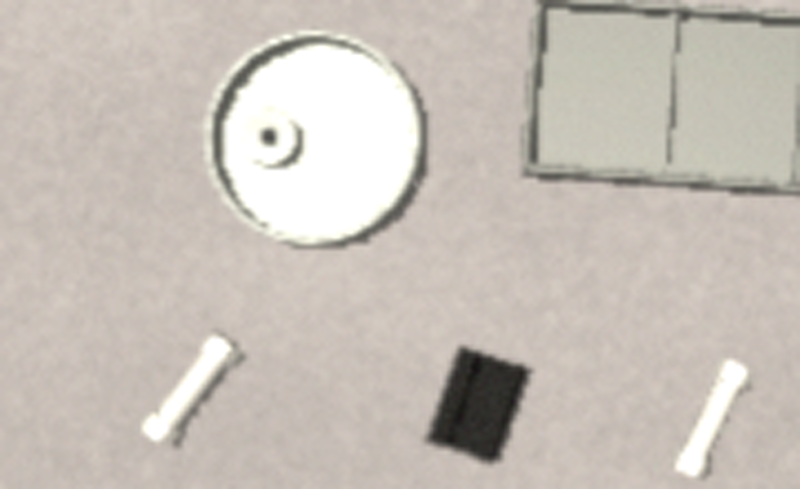

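The first weight lies flat with its mark up in the dish, at (268,136) in the crop, which is world (0.608, 0.249). The second goes at y≈0.203.

>>> jog_arm:
  motion:
    - [[0.86, 0.42, 0], [0, 0, 0]]
    - [[0.86, 0.42, 0], [0, 0, 0]]
    - [[0.86, 0.42, 0], [0, 0, 0]]
    - [[0.86, 0.42, 0], [0, 0, 0]]
    - [[0.86, 0.42, 0], [0, 0, 0]]

```text
clock: 11.45
eef_pos: [0.5239, 0.0361, 0.1411]
ee_rot: [-2.226, -2.213, 0.001]
contact_force: [-0.6, -0.3, -1.1]
opening: 0.0308
gripper_force: 40.1
```

>>> jog_arm:
  motion:
    - [[0.86, 0.42, 0], [0, 0, 0]]
    - [[0.86, 0.42, 0], [0, 0, 0]]
    - [[0.86, 0.42, 0], [0, 0, 0]]
    - [[0.86, 0.42, 0], [0, 0, 0]]
    - [[0.86, 0.42, 0], [0, 0, 0]]
    - [[0.86, 0.42, 0], [0, 0, 0]]

```text
clock: 12.05
eef_pos: [0.6078, 0.2029, 0.1405]
ee_rot: [-2.23, -2.21, 0.007]
contact_force: [0.4, -0.5, -1.7]
opening: 0.0308
gripper_force: 40.1
```

```bash
python3 - <<'E'
from h import *
plan((.608,.203,.013,90))
E
```

```text
t 12.05 [0.6078 0.2029 0.1405] F [ 0.4 -0.5 -1.7] open 0.0308
(0.608, 0.203, 0.013, 90) -> [0.002 0.004 0.638] [-0.003  0.001 -0.006]
```

>>> jog_arm:
  motion:
    - [[0, 0, 0.2], [0, 0, 0]]
    - [[0, 0, 0.4], [0, 0, 0]]
    - [[0, 0, 0.55], [0, 0, 0]]
    - [[0, 0, 0.62], [0, 0, 0]]
    - [[0, 0, 0.645], [0, 0, 0]]
    - [[0, 0, 0.645], [0, 0, 0]]

```text
clock: 12.65
eef_pos: [0.6091, 0.2023, 0.0142]
ee_rot: [-2.234, -2.209, 0.001]
contact_force: [0.5, -0.5, -1.1]
opening: 0.0311
gripper_force: 40.2
```

>>> jog_arm:
  motion:
    - [[0, 0, 0.015], [0, 0, 0]]
    - [[0, 0, 0.015], [0, 0, 0]]

```text
clock: 12.85
eef_pos: [0.6107, 0.2035, 0.013]
ee_rot: [2.232, 2.209, 0.004]
contact_force: [-0.4, -0.4, -0.7]
opening: 0.0307
gripper_force: 40.2
```

>>> jog_arm:
  motion:
    - [[0, 0, 0.015], [0, 0, 0]]
    - [[0, 0, 0.015], [0, 0, 0]]

```text
clock: 13.05
eef_pos: [0.6109, 0.2037, 0.01]
ee_rot: [2.232, 2.209, 0.005]
contact_force: [0.1, 0.1, 2.6]
opening: 0.0312
gripper_force: 40.6
```

>>> jog_arm:
  motion:
    - [[0, 0, 0], [0, 0, 0]]
    - [[0, 0, 0], [0, 0, 0]]
    - [[0, 0, -0.02], [0, 0, 0]]
    - [[0, 0, -0.1], [0, 0, 0]]
    - [[0, 0, -0.3], [0, 0, 0]]
    - [[0, 0, -0.55], [0, 0, 0]]
    - [[0, 0, -0.55], [0, 0, 0]]
  grip: 0.42

```text
clock: 13.75
eef_pos: [0.6156, 0.2051, 0.1287]
ee_rot: [2.227, 2.204, 0.023]
contact_force: [0.6, 0.3, 1.0]
opening: 0.0492
gripper_force: 0.0
```

```bash
python3 - <<'E'
from h import *
plan((.50,.07,.12,123),(.438,-.0125,.1,152),(.438,-.0125,.003,152))
E
```

```text
t 13.75 [0.6156 0.2051 0.1287] F [0.6 0.3 1. ] open 0.0492
(0.5, 0.07, 0.12, 123) -> [-0.682 -0.571  0.031] [ 0.011 -0.    -0.373]
(0.438, -0.0125, 0.1, 152) -> [-0.177 -0.485  0.1  ] [ 0.     0.    -0.322]
(0.438, -0.0125, 0.003, 152) -> [0.    0.    0.485] [0. 0. 0.]
```

>>> jog_arm:
  motion:
    - [[-0.68, -0.57, 0.03], [0, 0, -0.37]]
    - [[-0.68, -0.57, 0.03], [0, 0, -0.37]]
    - [[-0.68, -0.57, 0.03], [0, 0, -0.37]]
    - [[-0.68, -0.57, 0.03], [0, 0, -0.37]]
    - [[-0.68, -0.57, 0.03], [0, 0, -0.37]]
    - [[-0.68, -0.57, 0.03], [0, 0, -0.37]]

```text
clock: 14.35
eef_pos: [0.4944, 0.0682, 0.1134]
ee_rot: [1.509, 2.753, 0.002]
contact_force: [0.4, -0.5, -1.3]
opening: 0.0495
gripper_force: 0.0
```

>>> jog_arm:
  motion:
    - [[-0.18, -0.48, 0.05], [0, 0, -0.32]]
    - [[-0.18, -0.48, 0.05], [0, 0, -0.32]]
    - [[-0.18, -0.48, 0.05], [0, 0, -0.32]]
    - [[-0.18, -0.48, 0.05], [0, 0, -0.32]]
    - [[-0.18, -0.48, 0.05], [0, 0, -0.32]]
    - [[-0.18, -0.48, 0.05], [0, 0, -0.32]]

```text
clock: 14.95
eef_pos: [0.434, -0.0132, 0.103]
ee_rot: [0.776, 3.043, 0.001]
contact_force: [0.1, 0.2, 0.5]
opening: 0.0496
gripper_force: 0.0
```

```bash
python3 - <<'E'
from h import *
plan((.438,-.0125,.003,152))
for m in masks_of('top','weight_a') if capture('top') is not None else []:
    ys,xs=np.nonzero(m['pixels']); print(m['p'],len(xs),ray('top',[[xs.mean(),ys.mean()]],.023))
E
```

```text
t 14.95 [ 0.434  -0.0132  0.103 ] F [0.1 0.2 0.5] open 0.0496
(0.438, -0.0125, 0.003, 152) -> [-0.015  0.012  0.5  ] [ 0.001  0.001 -0.007]
0.72 149 [[0.60956182 0.20393396 0.023     ]]
0.69 129 [[0.60817865 0.24923727 0.023     ]]
```

Both weights are in place, 45 mm apart. Now the first adapter.

>>> jog_arm:
  motion:
    - [[-0.015, 0.012, 0.2], [0, 0, -0.01]]
    - [[-0.015, 0.012, 0.35], [0, 0, -0.01]]
    - [[-0.015, 0.012, 0.45], [0, 0, -0.01]]
    - [[-0.015, 0.012, 0.495], [0, 0, -0.01]]
    - [[-0.015, 0.012, 0.495], [0, 0, -0.01]]

```text
clock: 15.55
eef_pos: [0.4354, -0.0126, 0.0022]
ee_rot: [-0.749, -3.048, 0.001]
contact_force: [0.9, -1.2, -1.1]
opening: 0.0497
gripper_force: 0.0
```

>>> jog_arm:
  motion:
    - [[0, 0, 0], [0, 0, 0]]
    - [[0, 0, 0], [0, 0, 0]]
    - [[0, 0, 0], [0, 0, 0]]
    - [[0, 0, 0], [0, 0, 0]]
    - [[0, 0, 0], [0, 0, 0]]
  grip: 1

```text
clock: 16.05
eef_pos: [0.4379, -0.0131, 0.0047]
ee_rot: [0.749, 3.048, 0.001]
contact_force: [-0.8, 1.6, 6.3]
opening: 0.0141
gripper_force: 39.3
```

>>> jog_arm:
  motion:
    - [[0, 0, -0.1], [0, 0, 0]]
    - [[0, 0, -0.25], [0, 0, 0]]
    - [[0, 0, -0.4], [0, 0, 0]]
    - [[0, 0, -0.5], [0, 0, 0]]
    - [[0, 0, -0.5], [0, 0, 0]]

```text
clock: 16.55
eef_pos: [0.4393, -0.0134, 0.1068]
ee_rot: [0.748, 3.044, 0.002]
contact_force: [0.7, 0.4, -0.0]
opening: 0.0144
gripper_force: 39.2
```

```bash
python3 - <<'E'
from h import *
# bay tray yaw -4 deg: bay centres
c=np.array([.632,.0095]);d=R.from_euler('z',-4,degrees=True).apply([0,.041,0])[:2]
print(c+d,c-d)
plan((*(c-d),.1,176),(*(c-d),.012,176))
a=capture('side')
a=cv2.convertScaleAbs(a[170:250,230:340],alpha=1.6,beta=0)
cv2.imwrite('pics/s7.png',cv2.resize(a,(770,560),interpolation=cv2.INTER_CUBIC))
E
```

```text
[0.63486002 0.05040013] [ 0.62913998 -0.03140013]
t 16.55 [ 0.4393 -0.0134  0.1068] F [ 0.7  0.4 -0. ] open 0.0144
(np.float64(0.6291399845764909), np.float64(-0.031400126060652796), 0.1, 176) -> [-0.883  0.36   0.041] [ 0.001  0.005 -0.262]
(np.float64(0.6291399845764909), np.float64(-0.031400126060652796), 0.012, 176) -> [0.   0.   0.44] [0. 0. 0.]
```

View pics/s7.png

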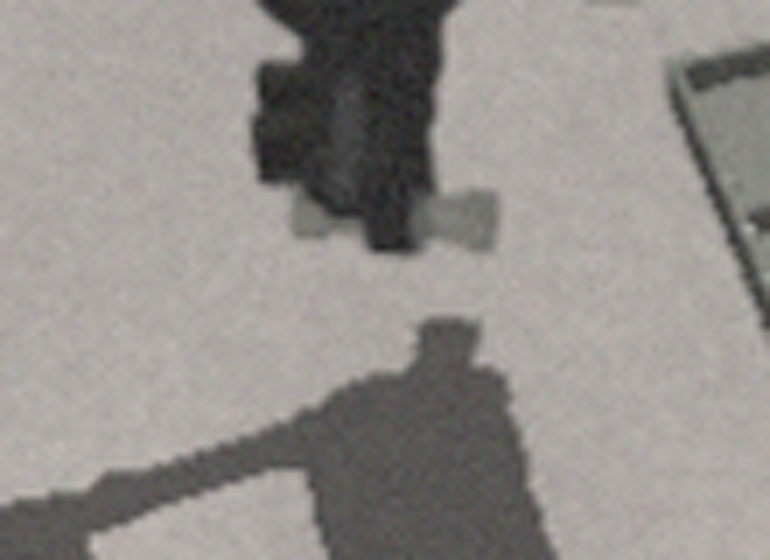

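The adapter is held level across the middle, at about (395,215) in the crop. I'll move it to the right-hand bay.

>>> jog_arm:
  motion:
    - [[-0.88, 0.36, 0.04], [0, 0, -0.26]]
    - [[-0.88, 0.36, 0.04], [0, 0, -0.26]]
    - [[-0.88, 0.36, 0.04], [0, 0, -0.26]]
    - [[-0.88, 0.36, 0.04], [0, 0, -0.26]]
    - [[-0.88, 0.36, 0.04], [0, 0, -0.26]]
    - [[-0.88, 0.36, 0.04], [0, 0, -0.26]]

```text
clock: 17.2
eef_pos: [0.6244, -0.0307, 0.0924]
ee_rot: [-0.115, -3.135, -0.0]
contact_force: [-0.0, -0.0, -1.1]
opening: 0.0141
gripper_force: 39.2
```

```bash
python3 - <<'E'
from h import *
plan((.630,-.0314,.013,176))
E
```

```text
t 17.2 [ 0.6244 -0.0307  0.0924] F [-0.  -0.  -1.1] open 0.0141
(0.63, -0.0314, 0.013, 176) -> [-0.03  -0.001  0.397] [ 0.    -0.003 -0.002]
```

>>> jog_arm:
  motion:
    - [[-0.03, 0, 0.2], [0, 0, 0]]
    - [[-0.03, 0, 0.32], [0, 0, 0]]
    - [[-0.03, 0, 0.38], [0, 0, 0]]
    - [[-0.03, 0, 0.395], [0, 0, 0]]
    - [[-0.03, 0, 0.395], [0, 0, 0]]

```text
clock: 17.7
eef_pos: [0.6308, -0.0311, 0.0162]
ee_rot: [-0.115, -3.139, -0.0]
contact_force: [-0.1, 0.4, 0.1]
opening: 0.0142
gripper_force: 39.2
```

>>> jog_arm:
  motion:
    - [[0, 0, 0.012], [0, 0, 0]]
    - [[0, 0, 0.012], [0, 0, 0]]

```text
clock: 17.9
eef_pos: [0.6327, -0.0313, 0.0153]
ee_rot: [0.115, 3.137, -0.0]
contact_force: [-0.2, -0.1, -0.1]
opening: 0.0142
gripper_force: 39.2
```

>>> jog_arm:
  motion:
    - [[0, 0, 0.015], [0, 0, 0]]
    - [[0, 0, 0.015], [0, 0, 0]]

```text
clock: 18.1
eef_pos: [0.6318, -0.0313, 0.0112]
ee_rot: [0.115, 3.139, -0.0]
contact_force: [0.1, -0.2, 0.1]
opening: 0.0145
gripper_force: 39.2
```

>>> jog_arm:
  motion:
    - [[0, 0, 0.012], [0, 0, 0]]
    - [[0, 0, 0.012], [0, 0, 0]]

```text
clock: 18.3
eef_pos: [0.6321, -0.0312, 0.0098]
ee_rot: [0.115, 3.139, -0.0]
contact_force: [-3.0, 0.2, 6.8]
opening: 0.014
gripper_force: 40.0
```

>>> jog_arm:
  motion:
    - [[0, 0, -0.01], [0, 0, 0]]
    - [[0, 0, -0.01], [0, 0, 0]]
    - [[0, 0, -0.02], [0, 0, 0]]
    - [[0, 0, -0.1], [0, 0, 0]]
    - [[0, 0, -0.3], [0, 0, 0]]
    - [[0, 0, -0.5], [0, 0, 0]]
    - [[0, 0, -0.5], [0, 0, 0]]
  grip: 0.62

```text
clock: 19.0
eef_pos: [0.6373, -0.0317, 0.1172]
ee_rot: [0.115, 3.126, -0.001]
contact_force: [0.6, -0.7, 1.4]
opening: 0.0321
gripper_force: 0.0
```

```bash
python3 - <<'E'
from h import *
plan((.54,.14,.12,158),(.4568,.2995,.1,142),(.4568,.2995,.003,142))
E
```

```text
t 19.0 [ 0.6373 -0.0317  0.1172] F [ 0.6 -0.7  1.4] open 0.0321
(0.54, 0.14, 0.12, 158) -> [ 0.548  0.82  -0.022] [0.001 0.009 0.198]
(0.4568, 0.2995, 0.1, 142) -> [0.684 0.584 0.1  ] [0.    0.    0.178]
(0.4568, 0.2995, 0.003, 142) -> [0.    0.    0.485] [0. 0. 0.]
```

>>> jog_arm:
  motion:
    - [[0.55, 0.82, -0.02], [0, 0, 0.2]]
    - [[0.55, 0.82, -0.02], [0, 0, 0.2]]
    - [[0.55, 0.82, -0.02], [0, 0, 0.2]]
    - [[0.55, 0.82, -0.02], [0, 0, 0.2]]
    - [[0.55, 0.82, -0.02], [0, 0, 0.2]]
    - [[0.55, 0.82, -0.02], [0, 0, 0.2]]
  grip: 0.42

```text
clock: 19.6
eef_pos: [0.5337, 0.1413, 0.1131]
ee_rot: [0.6, 3.083, 0.0]
contact_force: [0.0, -0.1, 0.6]
opening: 0.0497
gripper_force: 0.0
```

>>> jog_arm:
  motion:
    - [[0.68, 0.58, 0.1], [0, 0, 0.18]]
    - [[0.68, 0.58, 0.1], [0, 0, 0.18]]
    - [[0.68, 0.58, 0.1], [0, 0, 0.18]]
    - [[0.68, 0.58, 0.1], [0, 0, 0.18]]
    - [[0.68, 0.58, 0.1], [0, 0, 0.18]]
    - [[0.68, 0.58, 0.1], [0, 0, 0.18]]
    - [[0.68, 0.58, 0.1], [0, 0, 0.18]]

```text
clock: 20.3
eef_pos: [0.4532, 0.298, 0.0927]
ee_rot: [1.035, 2.965, -0.0]
contact_force: [0.1, -0.7, 0.6]
opening: 0.0493
gripper_force: 0.0
```

```bash
python3 - <<'E'
from h import *
plan((.4568,.2995,.0045,142))
a=capture('top')
for m in masks_of('top','adapter_a'):
    ys,xs=np.nonzero(m['pixels']); print(m['p'],len(xs),ray('top',[[xs.mean(),ys.mean()]],.015))
a=cv2.convertScaleAbs(a[140:260,170:450],alpha=1.3,beta=0)
cv2.imwrite('pics/t8.png',cv2.resize(a,(800,343),interpolation=cv2.INTER_CUBIC))
E
```

```text
t 20.3 [0.4532 0.298  0.0927] F [ 0.1 -0.7  0.6] open 0.0493
(0.4568, 0.2995, 0.0045, 142) -> [-0.009  0.017  0.441] [ 0.     0.    -0.005]
0.62 191 [[ 0.63230684 -0.03264581  0.015     ]]
0.55 131 [[0.46946579 0.28899801 0.015     ]]
```

View pics/t8.png

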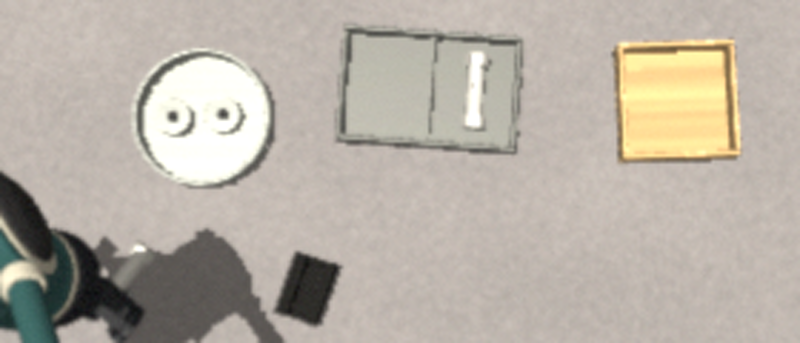

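The first adapter lies flat in the right bay at (476,90). The weights are in the dish at (174,117) and (224,116). The second adapter is under the gripper.

>>> jog_arm:
  motion:
    - [[-0.01, 0.015, 0.2], [0, 0, 0]]
    - [[-0.01, 0.015, 0.33], [0, 0, 0]]
    - [[-0.01, 0.015, 0.41], [0, 0, 0]]
    - [[-0.01, 0.015, 0.44], [0, 0, 0]]
    - [[-0.01, 0.015, 0.44], [0, 0, 0]]

```text
clock: 20.9
eef_pos: [0.4553, 0.2991, 0.0038]
ee_rot: [-1.035, -2.965, 0.002]
contact_force: [-0.8, 0.1, -0.1]
opening: 0.0499
gripper_force: 0.0
```

>>> jog_arm:
  motion:
    - [[0, 0, 0], [0, 0, 0]]
    - [[0, 0, 0], [0, 0, 0]]
    - [[0, 0, 0], [0, 0, 0]]
    - [[0, 0, 0], [0, 0, 0]]
    - [[0, 0, 0], [0, 0, 0]]
  grip: 1

```text
clock: 21.4
eef_pos: [0.4566, 0.3009, 0.006]
ee_rot: [1.032, 2.965, 0.003]
contact_force: [0.7, -1.1, 6.4]
opening: 0.0141
gripper_force: 39.5
```

>>> jog_arm:
  motion:
    - [[0, 0, -0.1], [0, 0, 0]]
    - [[0, 0, -0.25], [0, 0, 0]]
    - [[0, 0, -0.4], [0, 0, 0]]
    - [[0, 0, -0.5], [0, 0, 0]]
    - [[0, 0, -0.5], [0, 0, 0]]

```text
clock: 21.9
eef_pos: [0.4576, 0.3019, 0.1082]
ee_rot: [1.031, 2.963, 0.009]
contact_force: [0.9, 0.4, 0.9]
opening: 0.014
gripper_force: 39.2
```

```bash
python3 - <<'E'
from h import *
plan((.53,.18,.105,158),(.635,.0505,.1,176))
a=capture('side')
a=cv2.convertScaleAbs(a[90:170,220:330],alpha=1.6,beta=0)
cv2.imwrite('pics/s9.png',cv2.resize(a,(770,560),interpolation=cv2.INTER_CUBIC))
E
```

```text
t 21.9 [0.4576 0.3019 0.1082] F [0.9 0.4 0.9] open 0.014
(0.53, 0.18, 0.105, 158) -> [-0.662 -0.253  0.016] [ 0.004  0.002 -0.182]
(0.635, 0.0505, 0.1, 176) -> [-0.729 -0.404  0.025] [ 0.   0.  -0.2]
```

View pics/s9.png

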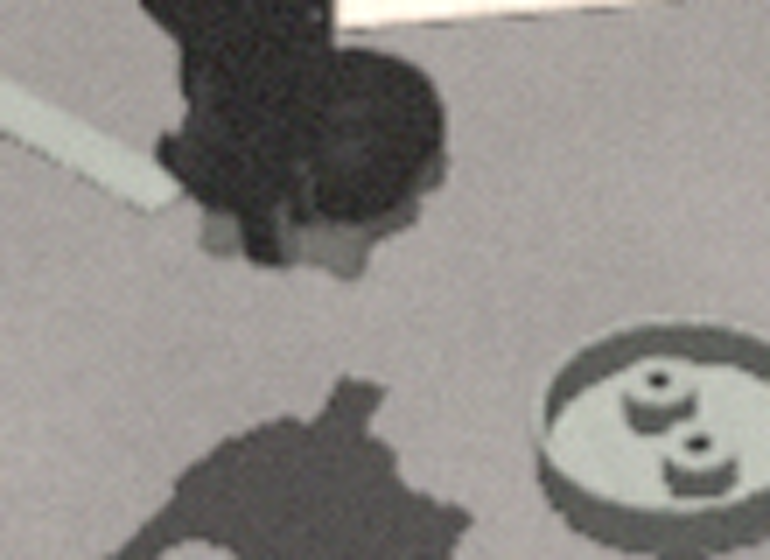

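The second adapter is held by its middle at about (285,235) in the crop, and the two weights stand flat in the dish. I'll take it to the left bay.

>>> jog_arm:
  motion:
    - [[-0.66, -0.25, 0.01], [0, 0, -0.18]]
    - [[-0.66, -0.25, 0.01], [0, 0, -0.18]]
    - [[-0.66, -0.25, 0.01], [0, 0, -0.18]]
    - [[-0.66, -0.25, 0.01], [0, 0, -0.18]]
    - [[-0.66, -0.25, 0.01], [0, 0, -0.18]]

```text
clock: 22.45
eef_pos: [0.5267, 0.1778, 0.1005]
ee_rot: [-0.609, -3.079, 0.002]
contact_force: [-0.5, -0.2, -0.7]
opening: 0.0141
gripper_force: 39.2
```

>>> jog_arm:
  motion:
    - [[-0.73, -0.4, 0.02], [0, 0, -0.2]]
    - [[-0.73, -0.4, 0.02], [0, 0, -0.2]]
    - [[-0.73, -0.4, 0.02], [0, 0, -0.2]]
    - [[-0.73, -0.4, 0.02], [0, 0, -0.2]]
    - [[-0.73, -0.4, 0.02], [0, 0, -0.2]]
    - [[-0.73, -0.4, 0.02], [0, 0, -0.2]]

```text
clock: 23.05
eef_pos: [0.6312, 0.0512, 0.0972]
ee_rot: [-0.115, -3.137, -0.001]
contact_force: [0.3, 0.8, -0.2]
opening: 0.0138
gripper_force: 39.2
```

```bash
python3 - <<'E'
from h import *
plan((.635,.0505,.013,176))
E
```

```text
t 23.05 [0.6312 0.0512 0.0972] F [ 0.3  0.8 -0.2] open 0.0138
(0.635, 0.0505, 0.013, 176) -> [-0.02  -0.002  0.421] [ 0.    -0.002 -0.002]
```

>>> jog_arm:
  motion:
    - [[-0.02, 0, 0.2], [0, 0, 0]]
    - [[-0.02, 0, 0.34], [0, 0, 0]]
    - [[-0.02, 0, 0.41], [0, 0, 0]]
    - [[-0.02, 0, 0.43], [0, 0, 0]]
    - [[-0.02, 0, 0.43], [0, 0, 0]]
    - [[-0.02, 0, 0.43], [0, 0, 0]]

```text
clock: 23.65
eef_pos: [0.637, 0.0506, 0.0134]
ee_rot: [0.113, 3.138, 0.0]
contact_force: [0.7, -0.1, 0.7]
opening: 0.0142
gripper_force: 39.3
```

>>> jog_arm:
  motion:
    - [[0, 0, 0.01], [0, 0, 0]]
    - [[0, 0, 0.01], [0, 0, 0]]

```text
clock: 23.85
eef_pos: [0.6371, 0.0498, 0.0111]
ee_rot: [0.115, 3.138, 0.0]
contact_force: [0.0, 0.7, 0.8]
opening: 0.0142
gripper_force: 39.3
```

>>> jog_arm:
  motion:
    - [[0, 0, 0.01], [0, 0, 0]]
    - [[0, 0, 0.01], [0, 0, 0]]

```text
clock: 24.05
eef_pos: [0.6371, 0.0498, 0.011]
ee_rot: [0.115, 3.139, 0.001]
contact_force: [-5.2, 1.2, 11.9]
opening: 0.0141
gripper_force: 40.5
```

>>> jog_arm:
  motion:
    - [[0, 0, -0.015], [0, 0, 0]]
    - [[0, 0, -0.015], [0, 0, 0]]
    - [[0, 0, -0.025], [0, 0, 0]]
    - [[0, 0, -0.1], [0, 0, 0]]
    - [[0, 0, -0.3], [0, 0, 0]]
    - [[0, 0, -0.5], [0, 0, 0]]
    - [[0, 0, -0.5], [0, 0, 0]]
  grip: 0.62

```text
clock: 24.75
eef_pos: [0.6422, 0.0498, 0.117]
ee_rot: [0.115, 3.126, 0.002]
contact_force: [1.6, -0.9, 0.9]
opening: 0.0323
gripper_force: 0.0
```

```bash
python3 - <<'E'
from h import *
plan((.5,.105,.13,160),(.4465,.1255,.1,160),(.4465,.1255,.004,160))
E
```

```text
t 24.75 [0.6422 0.0498 0.117 ] F [ 1.6 -0.9  0.9] open 0.0323
(0.5, 0.105, 0.13, 160) -> [ 0.728  0.223 -0.075] [0.002 0.008 0.176]
(0.4465, 0.1255, 0.1, 160) -> [0.286 0.005 0.15 ] [0. 0. 0.]
(0.4465, 0.1255, 0.004, 160) -> [0.   0.   0.48] [0. 0. 0.]
```

>>> jog_arm:
  motion:
    - [[0.73, 0.22, -0.05], [0, 0, 0.18]]
    - [[0.73, 0.22, -0.05], [0, 0, 0.18]]
    - [[0.73, 0.22, -0.05], [0, 0, 0.18]]
    - [[0.73, 0.22, -0.05], [0, 0, 0.18]]
    - [[0.73, 0.22, -0.05], [0, 0, 0.18]]
  grip: 0.2

```text
clock: 25.25
eef_pos: [0.4933, 0.1046, 0.1189]
ee_rot: [0.554, 3.092, 0.0]
contact_force: [0.4, 0.3, 1.6]
opening: 0.0685
gripper_force: 0.0
```

>>> jog_arm:
  motion:
    - [[0.28, 0, 0.1], [0, 0, 0]]
    - [[0.28, 0, 0.1], [0, 0, 0]]
    - [[0.28, 0, 0.1], [0, 0, 0]]
    - [[0.28, 0, 0.1], [0, 0, 0]]

```text
clock: 25.65
eef_pos: [0.4441, 0.1237, 0.0995]
ee_rot: [0.556, 3.089, 0.001]
contact_force: [0.4, 0.8, -0.2]
opening: 0.0677
gripper_force: 0.0
```

```bash
python3 - <<'E'
from h import *
plan((.4465,.1255,.005,160))
a=capture('top')
for t in('adapter_a','clamp'):
  for m in masks_of('top',t):
    ys,xs=np.nonzero(m['pixels']); print(t,m['p'],len(xs),ray('top',[[xs.mean(),ys.mean()]],.015))
a=cv2.convertScaleAbs(a[140:260,170:450],alpha=1.3,beta=0)
cv2.imwrite('pics/t10.png',cv2.resize(a,(800,343),interpolation=cv2.INTER_CUBIC))
E
```

```text
t 25.65 [0.4441 0.1237 0.0995] F [ 0.4  0.8 -0.2] open 0.0677
(0.4465, 0.1255, 0.005, 160) -> [-0.007  0.012  0.472] [ 0.001  0.002 -0.004]
adapter_a 0.54 148 [[ 0.63274353 -0.0319752   0.015     ]]
adapter_a 0.52 184 [[0.63989939 0.04877811 0.015     ]]
```

View pics/t10.png

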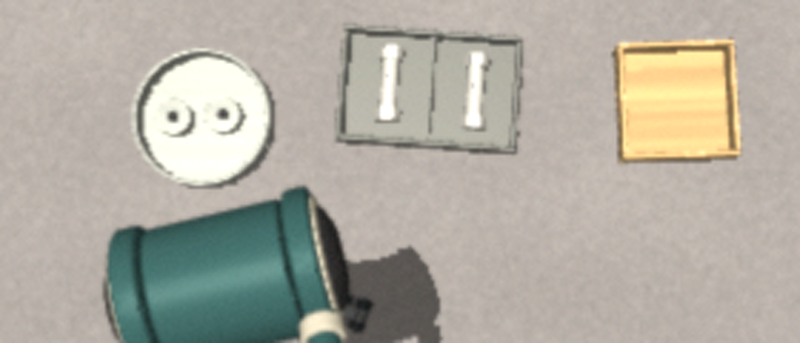

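Both adapters lie in their bays at (389,83) and (476,90), and the weights are unchanged. The clamp is next.

>>> jog_arm:
  motion:
    - [[-0.005, 0.01, 0.2], [0, 0, 0]]
    - [[-0.005, 0.01, 0.33], [0, 0, 0]]
    - [[-0.005, 0.01, 0.42], [0, 0, 0]]
    - [[-0.005, 0.01, 0.465], [0, 0, 0]]
    - [[-0.005, 0.01, 0.465], [0, 0, 0]]

```text
clock: 26.3
eef_pos: [0.4432, 0.1248, 0.0046]
ee_rot: [-0.557, -3.09, 0.001]
contact_force: [-0.1, -0.1, -0.0]
opening: 0.0685
gripper_force: 0.0
```

>>> jog_arm:
  motion:
    - [[0, 0, 0], [0, 0, 0]]
    - [[0, 0, 0], [0, 0, 0]]
    - [[0, 0, 0], [0, 0, 0]]
    - [[0, 0, 0], [0, 0, 0]]
    - [[0, 0, 0], [0, 0, 0]]
  grip: 1

```text
clock: 26.8
eef_pos: [0.4452, 0.1256, 0.0071]
ee_rot: [0.556, 3.089, 0.002]
contact_force: [0.8, -0.8, 6.2]
opening: 0.0393
gripper_force: 42.5
```

>>> jog_arm:
  motion:
    - [[0, 0, -0.1], [0, 0, 0]]
    - [[0, 0, -0.25], [0, 0, 0]]
    - [[0, 0, -0.45], [0, 0, 0]]
    - [[0, 0, -0.6], [0, 0, 0]]
    - [[0, 0, -0.6], [0, 0, 0]]

```text
clock: 27.3
eef_pos: [0.4469, 0.1261, 0.1305]
ee_rot: [0.555, 3.083, 0.006]
contact_force: [0.6, -0.1, -0.8]
opening: 0.0394
gripper_force: 41.8
```

```bash
python3 - <<'E'
from h import *
plan((.46,-.07,.13,160),(.54,-.17,.13,170),(.617,-.2215,.12,180))
a=capture('side')
a=cv2.convertScaleAbs(a[130:230,220:340],alpha=2,beta=0)
cv2.imwrite('pics/s11.png',cv2.resize(a,(720,600),interpolation=cv2.INTER_CUBIC))
E
```

```text
t 27.3 [0.4469 0.1261 0.1305] F [ 0.6 -0.1 -0.8] open 0.0394
(0.46, -0.07, 0.13, 160) -> [-0.403 -0.896  0.001] [ 0.003  0.005 -0.004]
(0.54, -0.17, 0.13, 170) -> [-0.547 -0.333  0.   ] [ 0.     0.    -0.111]
(0.617, -0.2215, 0.12, 180) -> [-0.424 -0.187  0.05 ] [ 0.     0.    -0.111]
```

View pics/s11.png

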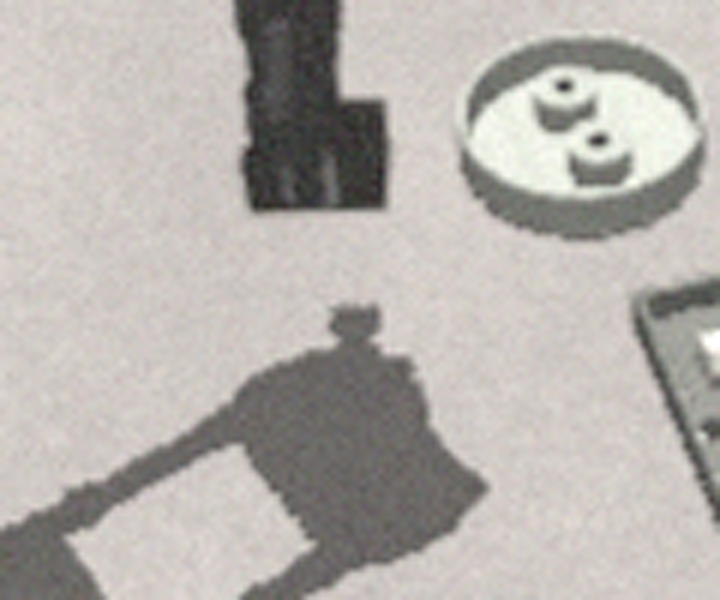

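The clamp hangs level in the fingers at about (316,165) in the crop, with the bottom edge horizontal. I'll carry it to the square tray.

>>> jog_arm:
  motion:
    - [[-0.4, -0.9, 0], [0, 0, 0]]
    - [[-0.4, -0.9, 0], [0, 0, 0]]
    - [[-0.4, -0.9, 0], [0, 0, 0]]
    - [[-0.4, -0.9, 0], [0, 0, 0]]
    - [[-0.4, -0.9, 0], [0, 0, 0]]

```text
clock: 27.85
eef_pos: [0.4545, -0.076, 0.1239]
ee_rot: [-0.565, -3.088, 0.003]
contact_force: [0.4, 0.4, -0.9]
opening: 0.0389
gripper_force: 41.8
```

>>> jog_arm:
  motion:
    - [[-0.93, -0.6, 0], [0, 0, -0.22]]
    - [[-0.93, -0.6, 0], [0, 0, -0.22]]
    - [[-0.93, -0.6, 0], [0, 0, -0.22]]
    - [[-0.93, -0.6, 0], [0, 0, -0.22]]
    - [[-0.93, -0.6, 0], [0, 0, -0.22]]
    - [[-0.93, -0.6, 0], [0, 0, -0.22]]

```text
clock: 28.45
eef_pos: [0.5889, -0.2501, 0.1232]
ee_rot: [-0.019, -3.14, -0.001]
contact_force: [0.1, 0.4, -0.5]
opening: 0.0392
gripper_force: 41.7
```

```bash
python3 - <<'E'
from h import *
plan((.615,-.2215,.016,180))
capture('side')
for m in masks_of('side','clamp'):
    ys,xs=np.nonzero(m['pixels']); print(m['p'],len(xs),ray('side',[[xs.mean(),ys.mean()]],.13))
E
```

```text
t 28.45 [ 0.5889 -0.2501  0.1232] F [ 0.1  0.4 -0.5] open 0.0392
(0.615, -0.2215, 0.016, 180) -> [-0.13   0.144  0.536] [ 0.    -0.001 -0.008]
0.62 423 [[ 0.57504167 -0.24676898  0.13      ]]
```

>>> jog_arm:
  motion:
    - [[-0.14, 0.14, 0], [0, 0, 0]]
    - [[-0.14, 0.14, 0], [0, 0, 0]]
    - [[-0.14, 0.14, 0.2], [0, 0, 0]]
    - [[-0.14, 0.14, 0.35], [0, 0, 0]]
    - [[-0.14, 0.14, 0.46], [0, 0, 0]]
    - [[-0.14, 0.14, 0.52], [0, 0, 0]]
    - [[-0.14, 0.14, 0.53], [0, 0, 0]]
    - [[-0.14, 0.14, 0.53], [0, 0, 0]]

```text
clock: 29.35
eef_pos: [0.6162, -0.2204, 0.0198]
ee_rot: [-0.015, -3.141, -0.0]
contact_force: [0.3, -0.4, -0.7]
opening: 0.0395
gripper_force: 41.7
```

>>> jog_arm:
  motion:
    - [[0, 0, 0.01], [0, 0, 0]]
    - [[0, 0, 0.01], [0, 0, 0]]

```text
clock: 29.55
eef_pos: [0.6175, -0.2214, 0.019]
ee_rot: [0.017, 3.139, -0.001]
contact_force: [0.5, -0.2, -0.8]
opening: 0.0393
gripper_force: 41.7
```

>>> jog_arm:
  motion:
    - [[0, 0, 0.02], [0, 0, 0]]
    - [[0, 0, 0.02], [0, 0, 0]]

```text
clock: 29.75
eef_pos: [0.6164, -0.2211, 0.0135]
ee_rot: [0.017, 3.141, -0.0]
contact_force: [-0.1, -0.1, -1.0]
opening: 0.039
gripper_force: 41.7
```

>>> jog_arm:
  motion:
    - [[0, 0, 0.012], [0, 0, 0]]
    - [[0, 0, 0.012], [0, 0, 0]]

```text
clock: 29.95
eef_pos: [0.6168, -0.2212, 0.0121]
ee_rot: [0.017, 3.141, -0.0]
contact_force: [-2.3, 1.1, 3.7]
opening: 0.0389
gripper_force: 42.5
```

>>> jog_arm:
  motion:
    - [[0, 0, 0], [0, 0, 0]]
    - [[0, 0, 0], [0, 0, 0]]
    - [[0, 0, -0.02], [0, 0, 0]]
    - [[0, 0, -0.1], [0, 0, 0]]
    - [[0, 0, -0.3], [0, 0, 0]]
    - [[0, 0, -0.55], [0, 0, 0]]
    - [[0, 0, -0.6], [0, 0, 0]]
  grip: 0.4

```text
clock: 30.65
eef_pos: [0.6211, -0.2228, 0.1401]
ee_rot: [0.016, 3.129, -0.008]
contact_force: [1.4, -0.6, 0.5]
opening: 0.0509
gripper_force: 0.0
```

>>> jog_arm:
  motion:
    - [[0.8, -0.7, -0.3], [0, 0, 0]]
    - [[0.8, -0.7, -0.3], [0, 0, 0]]
    - [[0.8, -0.7, -0.3], [0, 0, 0]]
    - [[0.8, -0.7, -0.3], [0, 0, 0]]
    - [[0.8, -0.7, -0.3], [0, 0, 0]]
    - [[0.8, -0.7, -0.3], [0, 0, 0]]
    - [[0.8, -0.7, -0.3], [0, 0, 0]]

```text
clock: 31.35
eef_pos: [0.455, -0.3596, 0.192]
ee_rot: [0.019, 3.14, -0.001]
contact_force: [0.4, 0.3, 0.4]
opening: 0.0516
gripper_force: 0.0
```

```bash
python3 - <<'E'
from h import *
plan()
a=capture('top')
a=cv2.convertScaleAbs(a[130:290,100:530],alpha=1.5,beta=10)
cv2.imwrite('pics/t12.png',cv2.resize(a,(800,298),interpolation=cv2.INTER_CUBIC))
E
```

```text
t 31.35 [ 0.455  -0.3596  0.192 ] F [0.4 0.3 0.4] open 0.0516
```

View pics/t12.png

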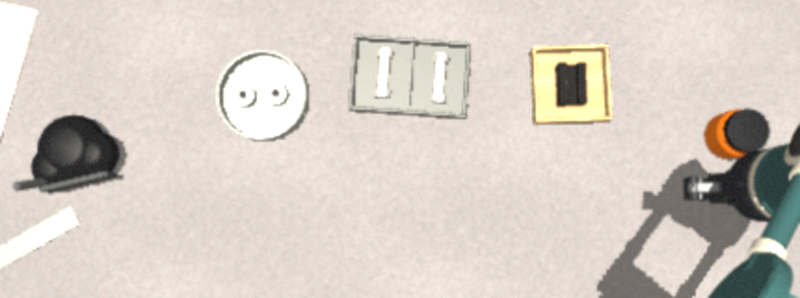

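The final view shows both weights flat in the dish, one adapter in each bay and the clamp groove up in the square tray at (571,85). The jar and club head haven't moved, and the arm is clear.

```bash
python3 -c "
from workcell import sign_off; print(sign_off())"
```

```text
the job is handed in; nothing more can be done
None
```

The job is handed in: both weights are in the dish, one adapter is in each bay, and the clamp is groove up in the square tray, with the club head and glue jar untouched; the verdict was not reported back.

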